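# Criss-cross tower of uneven loaves

### The job

Build the criss-cross bread tower on the board: take the big loaf from the slanted rack and lay it squarely across the middle of the loaf on the board, then lay the small loaf squarely across the middle of the tower. The loaves are baked unevenly, so feel where each one really balances instead of trusting its middle: every loaf must lie level and stay there by itself. Set each down gently without dropping it, and leave the board loaf and the other things where they are.

Things in the scene. Friction and masses are not known exactly. Their poses are not given: they have to be found in the camera images.
- big_loaf: Rigid crusty loaf, 150 x 66 x 50 mm (x, y, z). Origin: centre of its flat underside; x to its pointed end, z up. Sides parallel from 14 to 26 mm above the underside over the middle 45 mm: grip there, across y. Weighs 0.31 to 0.37 kg, baked unevenly: its balance point lies on its x axis, up to 30 mm either side of the origin, invisible: feel it as a moment at the wrist or see which end sinks. 
- big_crest (a point): Middle of the big loaf's level crest, 50 mm above its underside: 19 mm wide, about 88 mm long along the loaf. Beside it the dome falls at about 14 degrees, then steeply: a loaf laid across tips onto that shoulder if its balance point is over 9 mm off the crest's middle line, and topples over about 13 mm off.
- small_loaf: Rigid crusty loaf, 150 x 54 x 40 mm (x, y, z). Origin: centre of its flat underside; x to its pointed end, z up. Sides parallel from 11 to 21 mm above the underside over the middle 45 mm: grip there, across y. Weighs 0.24 to 0.29 kg, baked unevenly: its balance point lies on its x axis, up to 30 mm either side of the origin, invisible: feel it as a moment at the wrist or see which end sinks. 
- board_loaf: Rigid crusty loaf, 160 x 68 x 48 mm (x, y, z). Origin: centre of its flat underside; x to its pointed end, z up. Sides parallel from 13 to 25 mm above the underside over the middle 45 mm: grip there, across y. 0.4 kg, evenly baked, loose. It already lies on the bread board and carries the tower.
- board_crest (a point): Middle of the board loaf's level crest, 48 mm above its underside: 19 mm wide, about 88 mm long along the loaf. Beside it the dome falls at about 14 degrees, then steeply: a loaf laid across tips onto that shoulder if its balance point is over 9 mm off the crest's middle line, and topples over about 13 mm off.
- bread_board: Plain wooden board, 112 x 192 x 18 mm (x, y, z), origin at the centre of its underside, fixed. The board loaf lies along its y.
- rack: Fixed slanted wooden rack, 204 mm wide (y), 175 deep; origin: centre of its underside. Slats rise at 25 degrees to its +x, 28 mm high at the front, 100 at the back. Big and small loaf lie on them side by side, either way round, 50 mm each side of the middle, pointed ends up the slope, lower ends on a lip 24 mm above the slats. Nothing stands beside the loaves.
- till: Cash register, fixed bystander beyond the bread board: about 360 x 370 mm, 300 mm high. Origin: centre of its underside. Keep the arm clear of it.
- bell: Counter bell, 82 mm across, 58 mm high, loose bystander beyond the rack. Origin: centre of its underside.
- jam_jar: Lidded jar, 53 mm across, 71 mm high, loose bystander beyond the rack. Origin: centre of its underside.
- timer: Round kitchen timer, 63 mm across, 52 mm high, loose bystander left of the board. Origin: centre of its underside.

How it is judged:
By the outcome, as a careful person would: the job done as asked, in the order asked, and still so for the second after the job is handed in, with the robot touching nothing.
It also fails if it takes over 72 s, if anything falls off the work surface, if the arm or the gripper's body presses on something with over 40 N, if the wrist force passes 120 N, or if a joint passes its speed limit or range.

### The arm

A 6-joint arm with a two-finger parallel gripper is mounted at the origin on a cart in front of the work surface, level with it; the furniture and walls round the work are solid. World frame = base frame: x ahead of the robot, y to its left, z up, the work surface at z = 0. Lengths are in m, angles in rad, forces in N, time in s.
With the tool pointing down it reaches from about 0.275 to 1 m from the base axis. Payload 8.4 kg.
Tool frame: the origin (TCP) lies at the very end of the fingers, on their centre line; the grasp point (between the pads) lies 19 mm behind it; z points along the fingers, y is the line along which they close (so a half turn about z gives the same grasp; the last joint's range is limited). The gripper opens to 85 mm and grips with 20 to 120 N. Pads are 22 mm wide; open, the fingers measure 114 mm over their backs; the gripper's body (76 mm by 85 mm) begins 54 mm behind the grasp point. The pads swing forward as they close: fully open they stand 13 mm farther back than shut.
Start: joints at [1.297, 0.353, 1.633, -0, 1.155, -0.002], TCP at [0.168, 0.602, 0.231] pointing down, gripper open.
Joint ranges: [-2.63, 2.63], [-0.92, 2.1], [0.06, 2.66], [-1.3, 4.44], [0, 2.69], [-3.02, 3.02]. Speed limits (rad/s): [2.22, 2.22, 2.79, 3.14, 3.14, 3.14].

### API

Orientations are given as [roll, pitch, yaw] about the fixed x, y, z axes, in that order (R = Rz(yaw) Ry(pitch) Rx(roll)).
In Python, from station import arm, imaging, order gives the robot as it stands.
- The arm moves only by the tool drive_tool, never from a script. Its argument "moves" is a list of rows, each an object with "rotation": the turn, a rotation vector about the tool's x, y, z in units of 5 degrees (1.0 is 5 degrees), a list of three; "linear": the shift along the tool's x, y, z in units of 50 mm (1.0 is 50 mm), a list of three; "jaw": the closure, from 0 (fully open) to 1 (shut). In form: [{"rotation": [wx, wy, wz], "linear": [tx, ty, tz], "jaw": jaw}, ...]. A call has 1 to 5 rows; each row is the pose to reach, as a shift and turn from the pose commanded when the call began, along the tool's axes at that moment; what a row does not reach only later rows make up. A row lasts 1/8 s, in which the tool goes at most 62.5 mm and 10.7 degrees, less where a joint would pass 70% of its speed; a pose out of reach is approached as far as the arm can. A call with a gripper value outside its range is refused whole. The fingers move at their own pace and stop on an object; "force" is the grip in N (left out, the last holds). Time passes only in rows, so rows that repeat a pose let the fingers close. It gives the time, the measured TCP pose, the force, the opening and the grip force at its end, in the units of the state.
- arm.state(): the state, without advancing time (a new reading comes with each control period).
- imaging.snapshot(name): name is "side" or "top"; returns the picture (480x640x3 uint8, red, green, blue); there is no depth.
- imaging.camera_model(name): a dict with "camera_matrix" (3x3 intrinsics, pixels), "R" (3x3) and "t" (3): a world point X has camera coordinates R X + t. Camera axes: x right, y down, z forward; pixel columns grow to the right and rows downward; lengths in m; the calibration is good to about 2 mm. A picture is of the moment at which its call begins. camera_model takes no time and is no camera call.
- order.close_job(): hands the job in; it is judged then, once.
The state is a dict: "time": time; "qpos": joint angles; "qvel": joint speeds; "tau": joint torques, N m; "ee_pos": TCP position; "tcp_rot": TCP orientation; "contact_force": force on the tool from outside, world axes, zero at the start; "wrist_torque": the same for the moment, N m; "opening": opening from 0.0 (shut) to 1.0 (fully open); "gripper_force": force on a finger pad.
Only numpy, scipy, OpenCV 4.12 (cv2) and the standard library are available. Lean on these libraries where they do the work, as an engineer would, in place of code of your own. Each camera call takes 0.05 s, during which the arm holds its last target. There are 200 camera calls.

## Working session

There is one attempt and no reset: what is moved stays moved. The work goes in short steps, Python scripts to look and compute and a tool call to move; the robot and the scene stay as the last step left them, time stands still between calls to the robot, and variables do not carry over. Pictures are saved under pics/ and viewed, at most 10 in all, crops included, and the job is handed in when it is done.

Besides the shell and the picture viewer there is one more tool, called after "Emit:" as name([rows], argument=value, ...), one row to a line, values as JSON. drive_tool: Moves the arm, as the interface text tells. Its arguments: {"type":"object","properties":{"moves":{"type":"array"},"force":{"type":"number"}},"required":["moves"]}

```bash
ls; mkdir -p pics; python3 - <<'E'
from station import arm, imaging
import cv2,numpy as np
np.set_printoptions(precision=4,suppress=True)
for n in("side","top"):
    cv2.imwrite(f"pics/{n}0.png",imaging.snapshot(n)[:,:,::-1])
    c=imaging.camera_model(n);print(n,c, -np.array(c["R"]).T@np.array(c["t"]))
print(arm.state())
E
```

```text
pics
side {'camera_matrix': array([[445.6053,   0.    , 323.4595],
       [  0.    , 445.6053, 226.5242],
       [  0.    ,   0.    ,   1.    ]]), 'R': array([[-0.8459,  0.5332, -0.0117],
       [ 0.4444,  0.6925, -0.5682],
       [-0.2949, -0.4859, -0.8228]]), 't': array([ 0.4982, -0.189 ,  1.3722])} [0.9101 0.532  1.0275]
top {'camera_matrix': array([[602.3753,   0.    , 314.2137],
       [  0.    , 602.3753, 238.2922],
       [  0.    ,   0.    ,   1.    ]]), 'R': array([[-0.0293, -0.9996, -0.0006],
       [-0.9969,  0.0293, -0.073 ],
       [ 0.073 , -0.0016, -0.9973]]), 't': array([0.0163, 0.5784, 1.6438])} [0.4572 0.002  1.6816]
{'time': 0.1, 'qpos': array([ 1.2966,  0.3536,  1.6341, -0.    ,  1.1552, -0.0024]), 'qvel': array([ 0.0003, -0.0014, -0.0008, -0.0003, -0.0003,  0.0004]), 'tau': array([  0.0015, -60.6352, -34.282 ,   0.0002,   0.004 ,   0.    ]), 'ee_pos': array([0.1677, 0.6016, 0.2306]), 'tcp_rot': array([-3.1403,  0.    ,  2.8698]), 'contact_force': array([-0.1273,  0.122 , -0.7107]), 'wrist_torque': array([ 0.0146, -0.0422,  0.0287]), 'gripper_force': 0.0, 'opening': 1.002768000840461}
```

View pics/side0.png

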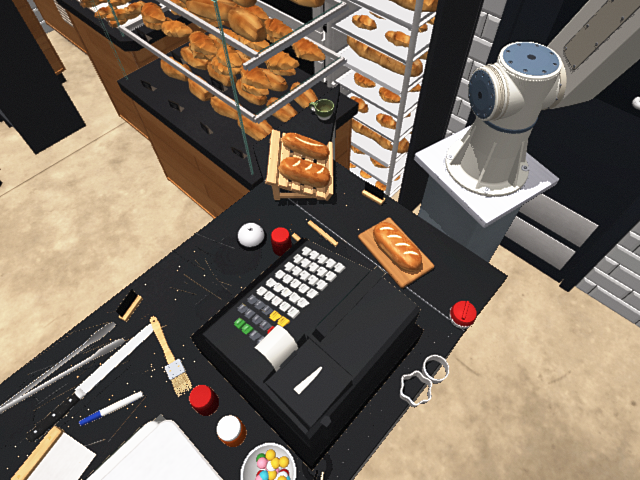

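View pics/top0.png

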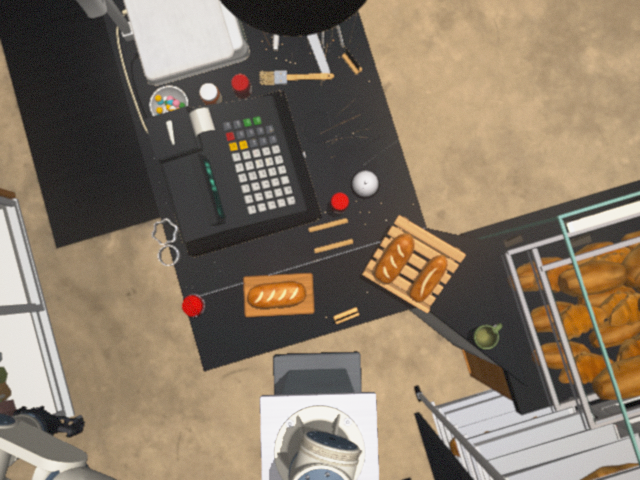

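The side view shows the rack at about (300,165), the board loaf at (398,243) and the till in the middle. The top view shows the rack at about (413,263), with the big loaf on the left at (395,258) and the small one at (430,278). The board loaf is at (278,294). I'll enlarge both views.

```bash
python3 - <<'E'
import cv2,numpy as np
t=cv2.imread("pics/top0.png");s=cv2.imread("pics/side0.png")
f=lambda im,x,y,w,h,k:cv2.resize(im[y:y+h,x:x+w],None,fx=k,fy=k,interpolation=cv2.INTER_CUBIC)
a=f(t,350,210,130,110,3);b=f(s,255,120,130,110,3)
c=f(t,230,260,130,80,3);d=f(s,345,205,130,80,3)
cv2.imwrite("pics/crop0.png",np.vstack([np.hstack([a,b]),np.hstack([c,d])]))
E
```

```text
(no output)
```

View pics/crop0.png

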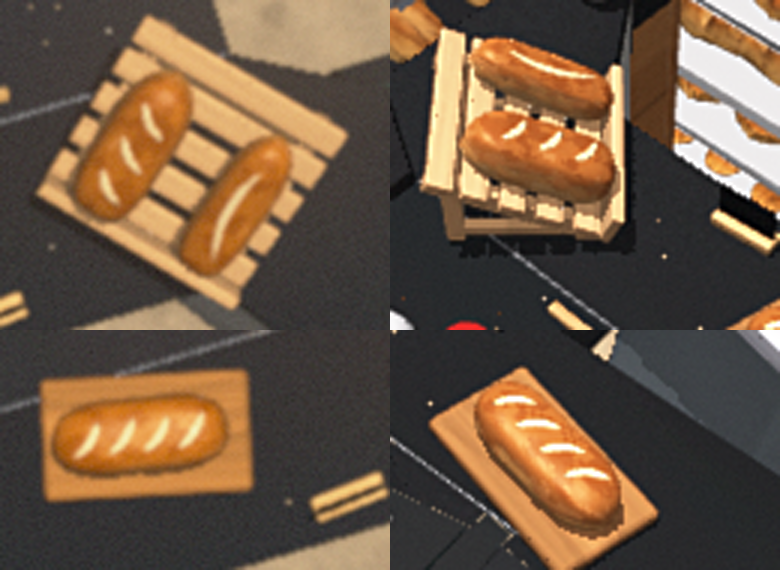

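The crop separates the features well. The rack's high back edge runs from (148,18) to (345,140) in the crop, and its lip runs from (38,190) to (237,300). The pale scores are distinct: 3 on the big loaf, 1 on the small and 4 on the board loaf. I'll triangulate these.

```bash
cat > vis.py <<'E'
import cv2,numpy as np
from station import arm,imaging
np.set_printoptions(precision=4,suppress=True)
C={n:imaging.camera_model(n) for n in("side","top")}
def P(n): return C[n]["camera_matrix"]@np.c_[C[n]["R"],C[n]["t"]]
def ray(n,u,v):
    c=C[n];R=np.array(c["R"]);o=-R.T@np.array(c["t"])
    return o,R.T@np.linalg.solve(c["camera_matrix"],[u,v,1])
def plane(n,uv,z):
    o,d=ray(n,*uv);return o+d*(z-o[2])/d[2]
def plane2(n,uv,p0,nn):
    o,d=ray(n,*uv);return o+d*(np.dot(p0-o,nn)/np.dot(d,nn))
def tri(us,ut):
    X=cv2.triangulatePoints(P("side"),P("top"),np.array(us,float).reshape(2,1),np.array(ut,float).reshape(2,1)).ravel()
    return X[:3]/X[3]
def proj(n,X):
    x=P(n)@np.r_[X,1];return x[:2]/x[2]
def blobs(im,roi,kind,amin):
    x,y,w,h=roi;c=im[y:y+h,x:x+w];hsv=cv2.cvtColor(c,cv2.COLOR_RGB2HSV)
    if kind=="score": m=cv2.inRange(hsv,(8,0,195),(40,135,255))
    else: m=cv2.inRange(hsv,(5,150,60),(19,255,255))
    k,l,s,ce=cv2.connectedComponentsWithStats(m)
    return [(s[i,4],ce[i]+[x,y],(l==i).astype(np.uint8)) for i in range(1,k) if s[i,4]>=amin]
E
python3 - <<'E'
from vis import *
ims={n:cv2.imread(f"pics/{n}0.png")[:,:,::-1].copy() for n in C}
rois={"top":{"rack":(355,210,120,110),"board":(240,270,80,50)},"side":{"rack":(265,125,75,70),"board":(355,215,80,75)}}
for n in C:
  for r in rois[n]:
    for k,a in(("score",5),("loaf",150)):
      for s,ce,m in blobs(ims[n],rois[n][r],k,a):
        cn=max(cv2.findContours(m,0,2)[0],key=cv2.contourArea)
        R=cv2.minAreaRect(cn) ; x,y=rois[n][r][:2]
        print(n,r,k,s,ce, np.round([R[0][0]+x,R[0][1]+y,*R[1],R[2]],1))
E
```

```text
side rack score 481 [272.9813 156.3098] [273.  155.6  10.2  52.9   6.8]
side rack score 10 [283.2 134.2] [283.3 134.1   2.2   4.   63.4]
side rack score 47 [307.7021 142.1277] [308.1 142.2  28.2   2.8  17.1]
side rack score 103 [283.5922 152.6893] [284.7 152.3   8.8  20.1   4.1]
side rack score 243 [328.7654 170.2798] [324. 168.  52.  16.  90.]
side rack score 14 [296.3571 156.2143] [296.6 156.2   7.6   1.5  15.9]
side rack score 22 [296.5909 163.1364] [296.4 163.5   2.7   8.8  54.5]
side rack score 12 [308.25   159.9167] [308.5 159.9   7.3   1.5  14. ]
side rack score 16 [320.6875 163.8125] [320.6 163.7   8.    1.9  21.8]
side rack score 21 [308.381  166.7619] [308.3 166.9   2.5   7.8  51.3]
side rack score 20 [320.1  170.75] [320.2 170.8   2.4   7.8  53.1]
side rack score 88 [282.     180.7159] [282.5 179.5   9.   13.    0. ]
side rack score 49 [294.3061 186.3061] [294.1 186.   10.9   5.3  14. ]
side rack score 41 [308.0732 190.3415] [308.1 190.3   9.    4.4  14. ]
side rack loaf 155 [337.2065 145.9806] [337.  145.5  35.    4.   90. ]
side rack loaf 652 [305.9448 145.6396] [305.5 1
[... 2452 characters left out ...]
]
top rack score 7 [396.1429 318.4286] [396.3 318.8   2.8   2.1  45. ]
top rack score 7 [407.     316.7143] [407. 317.   2.   2.  90.]
top rack score 6 [383.8333 318.6667] [383.5 318.5   1.    3.   90. ]
top rack loaf 1034 [394.6954 257.8066] [395.  257.3  24.4  55.4  31.6]
top rack loaf 831 [428.6558 277.9422] [428.9 277.3  20.2  53.8  36. ]
top board score 41 [282.4146 294.3415] [282.4 294.6   3.6  12.2  33.7]
top board score 42 [293.8571 293.2143] [293.9 293.2   3.6  12.1  26.6]
top board score 36 [259.4167 296.6389] [259.6 296.7   3.3  12.2  32. ]
top board score 42 [271.0714 295.2143] [271.2 295.4   3.7  12.2  29.7]
top board loaf 2568 [278.4926 294.7309] [278.2 294.6  40.7  69.4  87.1]
```

```bash
python3 - <<'E'
from vis import *
big=[tri(s,t) for s,t in [((296.5,163.2),(399.4,250.6)),((308.4,166.8),(392.6,261.7)),((320.2,170.8),(385.1,271.6))]]
sm=tri((307.7,142.1),(426.2,280.4))
bd=[tri(s,t) for s,t in [((386.7,228.6),(293.9,293.2)),((394.3,236.2),(282.4,294.3)),((402.6,244.8),(271,295.2)),((411,252.8),(259.4,296.6))]]
print("big",np.array(big));print("sm",sm);print("board",np.array(bd))
# rack back edge top & front lip corners from top view (crop px)
cr=lambda x,y:(350+x/3,210+y/3)
print("back",plane("top",cr(148,18),.1),plane("top",cr(345,140),.1))
q=[plane("top",cr(38,190),.05),plane("top",cr(237,300),.05)];print("lip",q)
for n,c in(("big",(395.,257.3)),("small",(428.9,277.3))): print(n,plane("top",c,.1))
for c in((394.7,257.8),): print(plane("top",c,.1))
print("boardloaf",plane("top",(278.2,294.6),.04), [plane("top",cr2,.018) for cr2 in ((230+40/3,260+(380-330)/3),(230+248/3,260+40/3),(230+252/3,260+157/3),(230+47/3,260+169/3))])
# axes of loaf in world from top rect at z=.1
for n,c,a in(("big",(395.,257.3),31.6),("small",(428.9,277.3),36.0)):
  d=np.array([np.sin(np.radians(a)),-np.cos(np.radians(a))])*20
  p=plane("top",np.array(c)+d,.13)-plane("top",np.array(c)-d,.08);print(n,np.degrees(np.arctan2(p[1],p[0])))
print(C["top"]["R"][0])
E
```

```text
big [[ 0.5336 -0.2209  0.1211]
 [ 0.5059 -0.2043  0.1053]
 [ 0.4805 -0.1851  0.0915]]
sm [ 0.455  -0.2912  0.1003]
board [[0.4298 0.0581 0.065 ]
 [0.428  0.0887 0.0664]
 [0.4261 0.1197 0.0648]
 [0.4234 0.1505 0.0659]]
back [ 0.6253 -0.2268  0.1   ] [ 0.5129 -0.395   0.1   ]
lip [array([ 0.4777, -0.1288,  0.05  ]), array([ 0.374 , -0.3038,  0.05  ])]
big [ 0.5166 -0.2111  0.1   ]
small [ 0.4617 -0.2979  0.1   ]
[ 0.5154 -0.2103  0.1   ]
boardloaf [0.427  0.1016 0.04  ] [array([0.4786, 0.1977, 0.018 ]), array([0.4822, 0.0064, 0.018 ]), array([0.3753, 0.0059, 0.018 ]), array([0.3699, 0.1936, 0.018 ])]
big -31.058848906688663
small -34.002604137265784
[-0.0293 -0.9996 -0.0006]
```

```bash
cat >> vis.py <<'E'
from scipy.spatial.transform import Rotation as Ro
def frame(psi,tilt,flip=True):
    "tool rotation gripping a loaf with x axis at yaw psi, raised by tilt (deg); tool x = -loaf x if flip"
    R=Ro.from_euler("zy",[0,0]); L=Ro.from_euler("ZY",[psi,-tilt],degrees=True).as_matrix()
    s=-1 if flip else 1
    return np.c_[s*L[:,0],-s*L[:,1],-L[:,2]]
def go(p,R,st=None):
    st=st or arm.state();R0=Ro.from_euler("xyz",st["tcp_rot"]).as_matrix()
    lin=R0.T@(np.array(p)-st["ee_pos"])/.05; rv=Ro.from_matrix(R0.T@R).as_rotvec(degrees=True)/5
    print("lin",np.round(lin,3),"rot",np.round(rv,3),"rows",round(max(np.linalg.norm(lin)/1.25,np.linalg.norm(rv)/2.14),1))
def feel(k=15):
    F=[];T=[]
    for i in range(k):
        imaging.snapshot("top");s=arm.state();F.append(s["contact_force"]);T.append(s["wrist_torque"])
    print("t",s["time"],"F",np.mean(F,0),"sd",np.std(F,0),"T",np.mean(T,0),"sd",np.std(T,0));return np.mean(F,0),np.mean(T,0)
E
python3 - <<'E'
from vis import *
c=np.array([.5082,-.2058,.1066]);R=frame(-32.5,25);print(R)
n=-R[:,2]
g=c-n*.053;print("grasp tcp",g,"above",g+n*.13)
go(g+n*.13,R)
print("till",[plane("top",p,z) for p in((190,252),(318,218)) for z in(0,.1)])
E
```

```text
[[-0.7644  0.5373  0.3564]
 [ 0.487   0.8434 -0.2271]
 [-0.4226 -0.     -0.9063]]
grasp tcp [ 0.5271 -0.2178  0.0586] above [ 0.4808 -0.1883  0.1764]
lin [-10.273 -13.537   1.102] rot [ 0.724 -4.961  3.334] rows 13.6
till [array([0.552 , 0.3474, 0.    ]), array([0.5464, 0.3269, 0.1   ]), array([ 0.637, -0.013,  0.   ]), array([ 0.6263, -0.0121,  0.1   ])]
```

Emit:
drive_tool([
  {"rotation":[0,0,0],"linear":[-3.4,-4.5,0],"jaw":0},
  {"rotation":[0,0,0],"linear":[-3.4,-4.5,0],"jaw":0},
  {"rotation":[0,0,0],"linear":[-3.4,-4.5,0],"jaw":0},
  {"rotation":[0,0,0],"linear":[-3.4,-4.5,0],"jaw":0},
  {"rotation":[0,0,0],"linear":[-3.4,-4.5,0],"jaw":0},
])

```text
time: 0.72
ee_pos: [0.2713, 0.3368, 0.231]
tcp_rot: [-3.141, -0.0, 2.869]
contact_force: [1.2, 0.4, 0.8]
opening: 1.0
gripper_force: 0.0
```

Emit:
drive_tool([
  {"rotation":[0,0,0],"linear":[-3.4,-4.5,0],"jaw":0},
  {"rotation":[0,0,0],"linear":[-3.4,-4.5,0],"jaw":0},
  {"rotation":[0,0,0],"linear":[-3.4,-4.5,0],"jaw":0},
  {"rotation":[0,0,0],"linear":[-3.4,-4.5,0],"jaw":0},
  {"rotation":[0,0,0],"linear":[-3.4,-4.5,0],"jaw":0},
])

```text
time: 1.35
ee_pos: [0.3749, 0.0748, 0.2313]
tcp_rot: [-3.141, 0.0, 2.868]
contact_force: [0.1, 1.0, -0.6]
opening: 1.003
gripper_force: 0.0
```

```bash
python3 - <<'E'
from vis import *
s=arm.state();print(s["ee_pos"],s["tcp_rot"],s["qpos"],s["time"])
R=frame(-32.5,25);go([.4808,-.1883,.1764],R)
E
```

```text
[0.3749 0.0748 0.2313] [-3.1414  0.0004  2.8675] [ 0.1933 -0.0424  2.1114 -0.0004  1.0724 -1.1033] 1.35
lin [-3.463 -4.491  1.1  ] rot [ 0.731 -4.959  3.306] rows 4.6
```

```bash
python3 -c "
from vis import *
feel(20)"
```

```text
t 2.35 F [-0.0151  0.0856  0.0648] sd [0.5298 0.4899 0.69  ] T [-0.0146  0.0076  0.0013] sd [0.0265 0.0292 0.0325]
```

Emit:
drive_tool([
  {"rotation":[0.73,-4.96,3.31],"linear":[-3.46,-4.49,1.1],"jaw":0},
  {"rotation":[0.73,-4.96,3.31],"linear":[-3.46,-4.49,1.1],"jaw":0},
  {"rotation":[0.73,-4.96,3.31],"linear":[-3.46,-4.49,1.1],"jaw":0},
  {"rotation":[0.73,-4.96,3.31],"linear":[-3.46,-4.49,1.1],"jaw":0},
  {"rotation":[0.73,-4.96,3.31],"linear":[-3.46,-4.49,1.1],"jaw":0},
])

```text
time: 2.98
ee_pos: [0.4813, -0.1877, 0.176]
tcp_rot: [3.141, 0.437, 2.575]
contact_force: [0.1, 0.5, -0.1]
opening: 1.002
gripper_force: 0.0
```

```bash
python3 - <<'E'
from vis import *
R=frame(-32.5,25);go([.4808,-.1883,.1764],R)
go([ 0.5271 ,-0.2178 , 0.0586],R)
cv2.imwrite("pics/s1.png",cv2.resize(imaging.snapshot("side")[90:240,230:430,::-1],None,fx=4,fy=4))
E
```

```text
lin [-0.002 -0.014 -0.008] rot [0.005 0.002 0.006] rows 0.0
lin [-0.001 -0.016  2.591] rot [0.005 0.002 0.006] rows 2.1
```

View pics/s1.png

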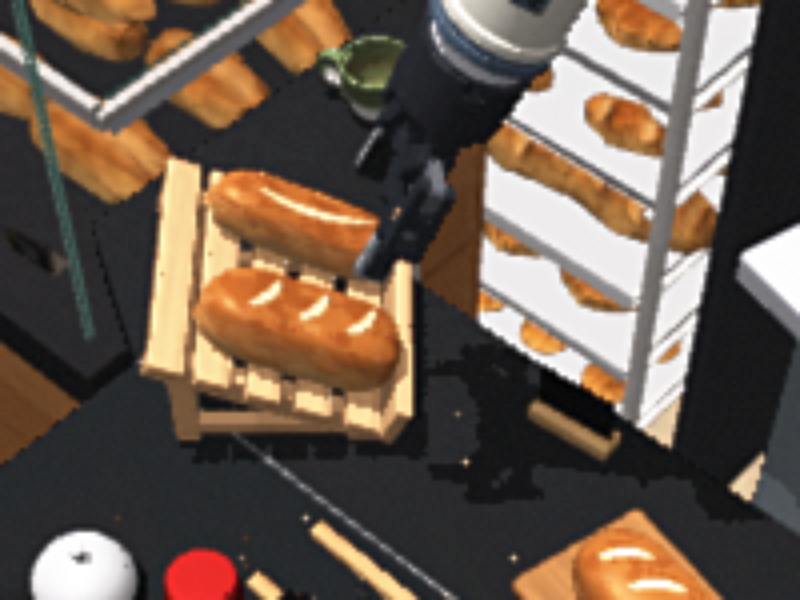

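The open gripper stands above the slope, with fingertips at about (375,265) and (370,150) in the crop. It is lined up to straddle the big loaf at (300,325).

Emit:
drive_tool([
  {"rotation":[0,0,0],"linear":[0,0,0.9],"jaw":0},
  {"rotation":[0,0,0],"linear":[0,0,1.6],"jaw":0},
  {"rotation":[0,0,0],"linear":[0,0,2.0],"jaw":0},
  {"rotation":[0,0,0],"linear":[0,0,2.2],"jaw":0},
  {"rotation":[0,0,0],"linear":[0,0,2.2],"jaw":0},
])

```text
time: 3.65
ee_pos: [0.5198, -0.2103, 0.0757]
tcp_rot: [-3.141, 0.434, 2.576]
contact_force: [-0.1, 0.3, 0.7]
opening: 1.003
gripper_force: 0.0
```

```bash
python3 - <<'E'
from vis import *
go([ 0.5271 ,-0.2178 , 0.0586],frame(-32.5,25))
a=imaging.snapshot("side")[120:220,255:365,::-1];b=imaging.snapshot("top")[210:310,355:465,::-1]
cv2.imwrite("pics/s2.png",cv2.resize(np.hstack([a,b]),None,fx=3.6,fy=3.6,interpolation=2))
E
```

```text
lin [-0.04  -0.049  0.397] rot [ 0.006 -0.022  0.02 ] rows 0.3
```

View pics/s2.png

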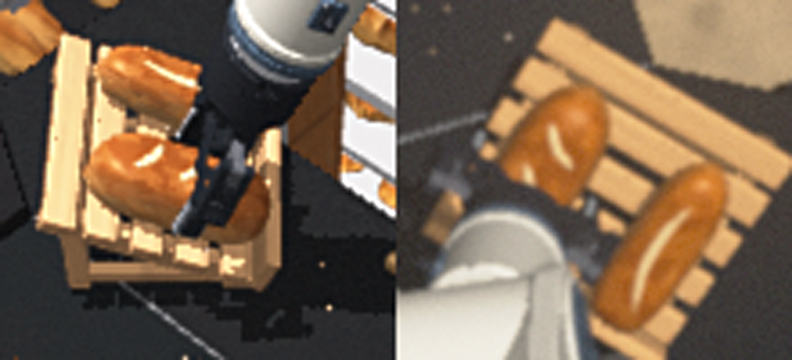

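The fingers straddle the big loaf near its middle with no contact. I'll go down the rest of the way and close.

Emit:
drive_tool([
  {"rotation":[0,0,0],"linear":[-0.04,-0.05,0.4],"jaw":0},
  {"rotation":[0,0,0],"linear":[-0.04,-0.05,0.4],"jaw":0},
  {"rotation":[0,0,0],"linear":[-0.04,-0.05,0.4],"jaw":0.6},
  {"rotation":[0,0,0],"linear":[-0.04,-0.05,0.4],"jaw":0.6},
  {"rotation":[0,0,0],"linear":[-0.04,-0.05,0.4],"jaw":0.6},
], force=60)

```text
time: 4.38
ee_pos: [0.5268, -0.2178, 0.0603]
tcp_rot: [-3.141, 0.436, 2.576]
contact_force: [-7.3, 2.8, 10.7]
opening: 0.744
gripper_force: 62.4
```

Emit:
drive_tool([
  {"rotation":[0,0,0],"linear":[0,0,0],"jaw":0.6},
  {"rotation":[0,0,0],"linear":[0,0,0],"jaw":0.6},
])

```text
time: 4.62
ee_pos: [0.5268, -0.2178, 0.0603]
tcp_rot: [-3.141, 0.436, 2.577]
contact_force: [-6.5, 2.3, 10.7]
opening: 0.746
gripper_force: 62.4
```

Emit:
drive_tool([
  {"rotation":[0,0,0],"linear":[0,0,-0.2],"jaw":0.6},
  {"rotation":[0,0,0],"linear":[0,0,-0.5],"jaw":0.6},
  {"rotation":[0,0,0],"linear":[0,0,-1.0],"jaw":0.6},
  {"rotation":[0,0,0],"linear":[0,0,-1.6],"jaw":0.6},
  {"rotation":[0,0,0],"linear":[0,0,-1.8],"jaw":0.6},
])

```text
time: 5.25
ee_pos: [0.4949, -0.1971, 0.1423]
tcp_rot: [3.141, 0.437, 2.576]
contact_force: [-0.5, 0.4, -3.5]
opening: 0.741
gripper_force: 68.1
```

```bash
python3 - <<'E'
from vis import *
s=arm.state();print(s["ee_pos"],s["opening"],s["gripper_force"])
go([.44,-.12,.24],frame(-32.5,0))
E
```

```text
[ 0.4949 -0.1971  0.1423] 0.7413168686987847 68.07744565419853
lin [ 0.761  0.715 -2.512] rot [0.015 5.01  0.021] rows 2.3
```

Emit:
drive_tool([
  {"rotation":[0,0,0],"linear":[0.4,0.4,-1.2],"jaw":0.6},
  {"rotation":[0,1.5,0],"linear":[0.76,0.71,-2.5],"jaw":0.6},
  {"rotation":[0,3.3,0],"linear":[0.76,0.71,-2.5],"jaw":0.6},
  {"rotation":[0,5.0,0],"linear":[0.76,0.71,-2.5],"jaw":0.6},
  {"rotation":[0,5.0,0],"linear":[0.76,0.71,-2.5],"jaw":0.6},
])

```text
time: 5.88
ee_pos: [0.4422, -0.1218, 0.2378]
tcp_rot: [-3.142, 0.0, 2.575]
contact_force: [-0.9, -0.4, -4.3]
opening: 0.742
gripper_force: 69.6
```

```bash
python3 - <<'E'
from vis import *
F,T=feel(40)
T0=np.array([-.0146,.0076,.0013]);F0=np.array([-.015,.086,.065]);F=F-F0;T=T-T0
s=arm.state();R=Ro.from_euler("xyz",s["tcp_rot"]).as_matrix();print(s["ee_pos"],s["tcp_rot"],s["opening"])
# r x F with F=(0,0,-W): T=( -ry W, rx W,0)
W=-F[2];r=np.array([T[1],-T[0]])/W;print("W",W,"com offset world",r,"tool x,y",r@R[:2,0],r@R[:2,1])
cv2.imwrite("pics/s3.png",cv2.resize(imaging.snapshot("side")[90:240,230:430,::-1],None,fx=4,fy=4))
E
```

```text
t 7.875 F [-0.0508 -0.0996 -3.4251] sd [0.5021 0.5831 0.5466] T [ 0.0352  0.0618 -0.0033] sd [0.0325 0.0254 0.0238]
[ 0.4407 -0.1209  0.2382] [ 3.1413 -0.0003  2.5763] 0.7415712753395278
W 3.4901161940509087 com offset world [ 0.0155 -0.0143] tool x,y -0.020758235308626805 -0.003743854886683294
```

View pics/s3.png

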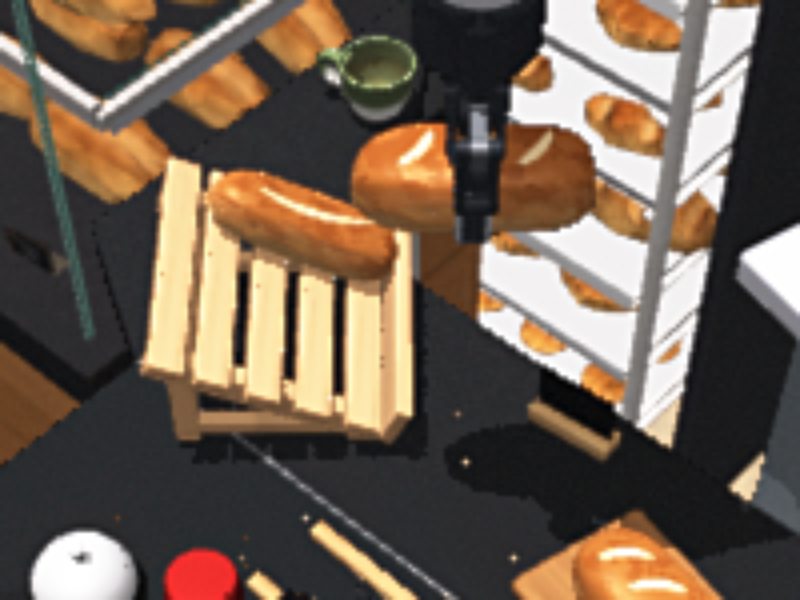

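The loaf hangs level in the gripper at (470,180). The balance point is 21 mm toward its pointed end and it weighs 3.49 N. I'll move over the board.

```bash
python3 - <<'E'
from vis import *
go([.4061,.1022,.20],frame(3.5,0))
E
```

```text
lin [2.973 3.396 0.765] rot [ 0.004 -0.003 -7.178] rows 3.7
```

Emit:
drive_tool([
  {"rotation":[0,0,-1.8],"linear":[0.7,0.85,0],"jaw":0.6},
  {"rotation":[0,0,-3.6],"linear":[1.5,1.7,0.2],"jaw":0.6},
  {"rotation":[0,0,-5.4],"linear":[2.2,2.5,0.4],"jaw":0.6},
  {"rotation":[0,0,-7.18],"linear":[2.97,3.4,0.76],"jaw":0.6},
  {"rotation":[0,0,-7.18],"linear":[2.97,3.4,0.76],"jaw":0.6},
])

```text
time: 8.55
ee_pos: [0.4048, 0.1055, 0.1993]
tcp_rot: [3.141, -0.002, -3.073]
contact_force: [-0.1, -1.2, -3.0]
opening: 0.74
gripper_force: 69.8
```

```bash
python3 - <<'E'
from vis import *
F,T=feel(40)
T0=np.array([-.0146,.0076,.0013]);F0=np.array([-.015,.086,.065]);F=F-F0;T=T-T0
s=arm.state();R=Ro.from_euler("xyz",s["tcp_rot"]).as_matrix();print(s["ee_pos"],s["tcp_rot"])
W=3.49;r=np.array([T[1],-T[0]])/W;print("W",-F[2],"com world",r,"tool x,y",r@R[:2,0],r@R[:2,1])
go([.4061,.1022,.075],frame(3.5,0))
E
```

```text
t 10.55 F [-0.0493  0.0411 -3.3854] sd [0.4418 0.4669 0.4219] T [-0.006   0.0675  0.0054] sd [0.0268 0.0306 0.0285]
[0.4063 0.1023 0.2002] [ 3.1412 -0.0001 -3.0803]
W 3.4503684732663156 com world [ 0.0172 -0.0025] tool x,y -0.016976608643983614 -0.003499871743519576
lin [ 0.004 -0.002  2.505] rot [ 0.005 -0.002  0.002] rows 2.0
```

Emit:
drive_tool([
  {"rotation":[0,0,0],"linear":[-0.03,0,0.8],"jaw":0.6},
  {"rotation":[0,0,0],"linear":[-0.03,0,1.6],"jaw":0.6},
  {"rotation":[0,0,0],"linear":[-0.03,0,2.1],"jaw":0.6},
  {"rotation":[0,0,0],"linear":[-0.03,0,2.35],"jaw":0.6},
  {"rotation":[0,0,0],"linear":[-0.03,0,2.4],"jaw":0.6},
])

```text
time: 11.18
ee_pos: [0.4078, 0.1024, 0.08]
tcp_rot: [3.141, -0.001, -3.08]
contact_force: [-0.8, -0.7, -3.6]
opening: 0.743
gripper_force: 69.8
```

```bash
python3 - <<'E'
from vis import *
feel(4);s=arm.state();print(s["ee_pos"])
a=imaging.snapshot("side")[180:300,330:460,::-1];b=imaging.snapshot("top")[240:360,215:345,::-1]
cv2.imwrite("pics/s4.png",cv2.resize(np.hstack([a,b]),None,fx=3,fy=3,interpolation=2))
E
```

```text
t 11.375 F [ 0.021   0.4419 -3.3267] sd [0.3394 0.316  0.1755] T [ 0.0164  0.0694 -0.0139] sd [0.0197 0.0128 0.0119]
[0.4086 0.1026 0.0811]
```

View pics/s4.png

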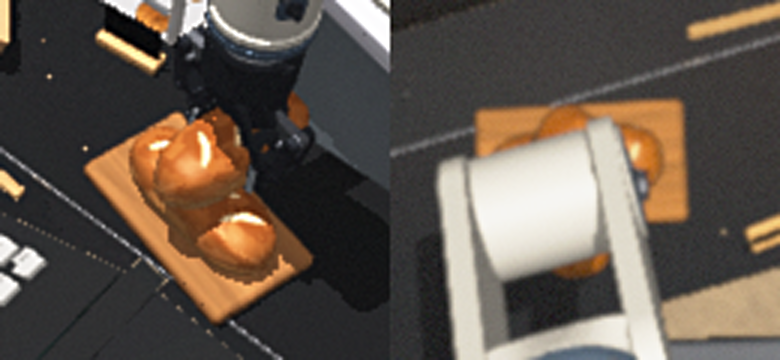

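The big loaf hovers crosswise over the board loaf, at (200,160) in the left half. I'll lower it in fine steps.

Emit:
drive_tool([
  {"rotation":[0,0,0],"linear":[0,0,0.08],"jaw":0.6},
  {"rotation":[0,0,0],"linear":[0,0,0.14],"jaw":0.6},
  {"rotation":[0,0,0],"linear":[0,0,0.18],"jaw":0.6},
  {"rotation":[0,0,0],"linear":[0,0,0.2],"jaw":0.6},
  {"rotation":[0,0,0],"linear":[0,0,0.2],"jaw":0.6},
])

```text
time: 12.1
ee_pos: [0.4077, 0.1024, 0.0701]
tcp_rot: [3.141, -0.0, -3.08]
contact_force: [1.0, -0.8, -3.1]
opening: 0.741
gripper_force: 69.8
```

Emit:
drive_tool([
  {"rotation":[0,0,0],"linear":[0,0,0.03],"jaw":0.6},
  {"rotation":[0,0,0],"linear":[0,0,0.04],"jaw":0.6},
  {"rotation":[0,0,0],"linear":[0,0,0.04],"jaw":0.6},
])

```text
time: 12.48
ee_pos: [0.4078, 0.1024, 0.0682]
tcp_rot: [3.141, -0.0, -3.08]
contact_force: [0.6, 0.1, -3.5]
opening: 0.743
gripper_force: 69.8
```

```bash
python3 - <<'E'
from vis import *
feel(5);s=arm.state();print(s["ee_pos"])
E
```

```text
t 12.725 F [ 0.0454 -0.2352 -3.4197] sd [0.4422 0.7111 0.3327] T [-0.0365  0.0643 -0.0015] sd [0.0177 0.0281 0.0227]
[0.4078 0.1024 0.0683]
```

Emit:
drive_tool([
  {"rotation":[0,0,0],"linear":[0,0,0.02],"jaw":0.6},
  {"rotation":[0,0,0],"linear":[0,0,0.03],"jaw":0.6},
  {"rotation":[0,0,0],"linear":[0,0,0.03],"jaw":0.6},
  {"rotation":[0,0,0],"linear":[0,0,0.03],"jaw":0.6},
])

```text
time: 13.22
ee_pos: [0.4078, 0.1024, 0.0667]
tcp_rot: [3.141, -0.0, -3.08]
contact_force: [0.2, -0.1, -3.4]
opening: 0.741
gripper_force: 69.8
```

Emit:
drive_tool([
  {"rotation":[0,0,0],"linear":[0,0,0.02],"jaw":0.6},
  {"rotation":[0,0,0],"linear":[0,0,0.02],"jaw":0.6},
  {"rotation":[0,0,0],"linear":[0,0,0.02],"jaw":0.6},
])

```text
time: 13.6
ee_pos: [0.4078, 0.1024, 0.0661]
tcp_rot: [3.141, -0.0, -3.08]
contact_force: [-3.1, -0.0, 4.4]
opening: 0.741
gripper_force: 70.7
```

```bash
python3 - <<'E'
from vis import *
feel(5);s=arm.state();print(s["ee_pos"])
E
```

```text
t 13.85 F [-2.3656 -0.4945  5.3594] sd [0.4041 0.6745 0.6273] T [-0.0174  0.3917 -0.0023] sd [0.0269 0.0158 0.0141]
[0.4078 0.1024 0.0661]
```

Emit:
drive_tool([
  {"rotation":[0,0,0],"linear":[0,0,-0.006],"jaw":0.6},
  {"rotation":[0,0,0],"linear":[0,0,-0.006],"jaw":0.6},
  {"rotation":[0,0,0],"linear":[0,0,-0.006],"jaw":0.21},
  {"rotation":[0,0,0],"linear":[0,0,-0.006],"jaw":0.21},
  {"rotation":[0,0,0],"linear":[0,0,-0.006],"jaw":0.21},
], force=20)

```text
time: 14.48
ee_pos: [0.408, 0.1025, 0.0661]
tcp_rot: [3.141, 0.0, -3.08]
contact_force: [0.0, 0.2, 0.0]
opening: 0.79
gripper_force: 0.0
```

```bash
python3 - <<'E'
from vis import *
feel(5);s=arm.state();print(s["ee_pos"],s["opening"],s["gripper_force"])
a=imaging.snapshot("side");b=imaging.snapshot("top")
cv2.imwrite("pics/s5.png",cv2.resize(np.hstack([a[180:300,330:460,::-1],b[240:360,215:345,::-1]]),None,fx=3,fy=3,interpolation=2))
E
```

```text
t 14.725 F [ 0.0288 -0.2755  0.0825] sd [0.5481 0.4283 0.3821] T [-0.0022 -0.0011 -0.0052] sd [0.0296 0.0266 0.0124]
[0.4078 0.1024 0.066 ] 0.7888144094922453 0.0
```

View pics/s5.png

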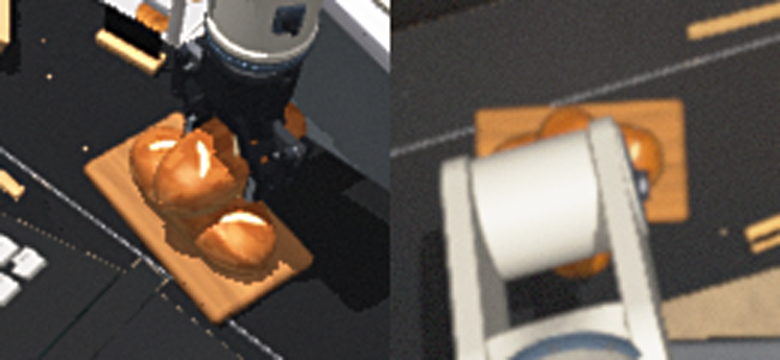

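The loaf stays put with zero contact force. I'll open the gripper, retreat upward and measure.

Emit:
drive_tool([
  {"rotation":[0,0,0],"linear":[0,0,0],"jaw":0.05},
  {"rotation":[0,0,0],"linear":[0,0,0],"jaw":0},
  {"rotation":[0,0,0],"linear":[0,0,-0.6],"jaw":0},
  {"rotation":[0,0,0],"linear":[0,0,-1.6],"jaw":0},
  {"rotation":[0,0,0],"linear":[0,0,-2.8],"jaw":0},
])

```text
time: 15.45
ee_pos: [0.407, 0.1022, 0.207]
tcp_rot: [3.142, -0.002, -3.08]
contact_force: [1.4, -0.1, -0.2]
opening: 0.998
gripper_force: 0.0
```

Emit:
drive_tool([
  {"rotation":[0,0,2],"linear":[-0.2,-1,-0.8],"jaw":0},
  {"rotation":[0,0,4],"linear":[-0.3,-2,-0.8],"jaw":0},
  {"rotation":[0,0,6],"linear":[-0.4,-3,-0.8],"jaw":0},
  {"rotation":[0,0,7.4],"linear":[-0.4,-4,-0.8],"jaw":0},
  {"rotation":[0,0,7.4],"linear":[-0.4,-5,-0.8],"jaw":0},
])

```text
time: 16.08
ee_pos: [0.443, -0.1476, 0.246]
tcp_rot: [3.141, -0.0, 2.555]
contact_force: [0.2, -0.6, 0.2]
opening: 1.001
gripper_force: 0.0
```

```bash
python3 - <<'E'
from vis import *
s=arm.state();print(s["ee_pos"],s["tcp_rot"],s["time"])
for n,roi in(("side",(345,180,100,115)),("top",(235,255,95,80))):
    im=imaging.snapshot(n);cv2.imwrite(f"pics/{n}6.png",im[:,:,::-1])
    for k,a in(("score",6),("loaf",150)):
        for b in blobs(im,roi,k,a):
            cn=max(cv2.findContours(b[2],0,2)[0],key=cv2.contourArea);r=cv2.minAreaRect(cn);print(n,k,b[0],b[1],np.round(r[1]+(r[2],),1))
a=cv2.imread("pics/side6.png")[180:300,330:460];b=cv2.imread("pics/top6.png")[240:360,215:345]
cv2.imwrite("pics/s6.png",cv2.resize(np.hstack([a,b]),None,fx=3,fy=3,interpolation=2))
E
```

```text
[ 0.443  -0.1476  0.246 ] [ 3.1412 -0.0001  2.5553] 16.075
side score 98 [395.2653 192.7347] [ 9.1 17.2 12.5]
side score 24 [417.1667 208.1667] [ 2.8  9.9 45. ]
side score 23 [419.0435 218.8261] [10.2  3.6 82.9]
side score 21 [408.9048 226.4286] [11.  3. 90.]
side score 8 [381.5   228.125] [ 2.  3. 90.]
side score 20 [397.95 234.3 ] [ 2.9  9.9 15.9]
side score 15 [392.3333 238.2   ] [ 3.  4. 90.]
side score 10 [410.5 251.2] [9.1 0.9 7.1]
side score 11 [407.1818 252.9091] [ 9.  1. -0.]
side score 14 [405.6429 257.8571] [ 8.   2.2 26.6]
side loaf 2793 [399.6867 246.0569] [68.3 71.1 57.3]
top score 43 [273.6977 290.5349] [11.7  3.8 29.7]
top score 42 [293.8571 293.2143] [ 3.6 12.1 26.6]
top score 36 [259.4167 296.6389] [ 3.3 12.2 32. ]
top score 41 [274.878  304.3902] [12.5  3.6 26.6]
top score 45 [275.8222 318.1778] [13.   3.9 29.1]
top loaf 2859 [278.3645 297.7023] [57.5 69.6 86.5]
```

View pics/s6.png

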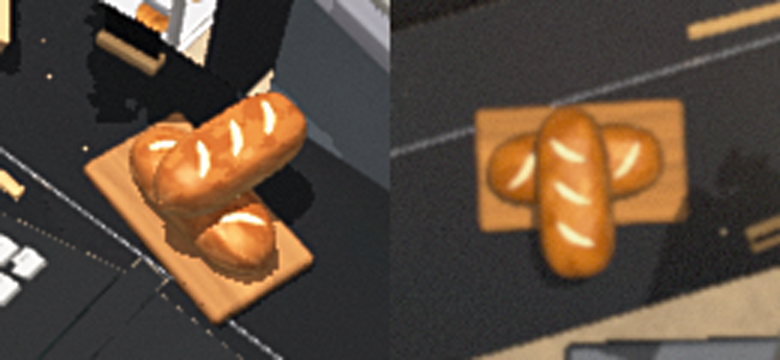

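The big loaf lies level and crosswise, with scores at (203,158), (236,137) and (268,117) in the left half. The board loaf's scores are unchanged. Next is the small loaf.

```bash
python3 - <<'E'
from vis import *
b=np.array([tri(s,t) for s,t in [((397.9,233.8),(273.7,290.5)),((408.9,226.2),(274.9,304.4)),((419.1,218.9),(275.8,318.2))]]);print(b)
d=b[0]-b[2];print("yaw",np.degrees(np.arctan2(d[1],d[0])),"pitch",np.degrees(np.arcsin(d[2]/np.linalg.norm(d))))
e=plane("top",(273.7,290.5),.116)-plane("top",(275.8,318.2),.116);print("yaw top",np.degrees(np.arctan2(e[1],e[0])),plane("top",(273.7,290.5),.116),plane("top",(275.8,318.2),.116))
R=frame(-33.5,25);n=-R[:,2];c=np.array([.4561,-.2937,.1014]);g=c-n*.0425
print(g,g+n*.11);go(g+n*.11,R)
E
```

```text
[[0.4392 0.1087 0.1119]
 [0.4033 0.1063 0.1138]
 [0.3683 0.1043 0.116 ]]
yaw 3.5534480031367814 pitch -3.3339465040902625
yaw top 2.9509033824109308 [0.4393 0.1083 0.116 ] [0.3679 0.1047 0.116 ]
[ 0.4711 -0.3036  0.0629] [ 0.4323 -0.278   0.1626]
lin [-1.238 -2.254  1.671] rot [-0.016 -4.99  -0.036] rows 2.5
```

Emit:
drive_tool([
  {"rotation":[0,-1.5,0],"linear":[-0.6,-1.1,0.3],"jaw":0},
  {"rotation":[0,-3.5,0],"linear":[-1.24,-2.25,0.8],"jaw":0},
  {"rotation":[0,-5.0,0],"linear":[-1.24,-2.25,1.4],"jaw":0},
  {"rotation":[0,-5.0,0],"linear":[-1.24,-2.25,1.67],"jaw":0},
  {"rotation":[0,-5.0,0],"linear":[-1.24,-2.25,1.67],"jaw":0},
])

```text
time: 16.8
ee_pos: [0.4318, -0.273, 0.1613]
tcp_rot: [3.141, 0.433, 2.557]
contact_force: [-0.2, -1.0, 0.8]
opening: 1.003
gripper_force: 0.0
```

```bash
python3 - <<'E'
from vis import *
R=frame(-33.5,25);go([.4711,-.3036,.0629],R)
E
```

```text
lin [-0.075 -0.077  2.202] rot [ 0.006 -0.036 -0.002] rows 1.8
```

Emit:
drive_tool([
  {"rotation":[0,0,0],"linear":[0,0,0],"jaw":0},
  {"rotation":[0,0,0],"linear":[0,0,0.8],"jaw":0},
  {"rotation":[0,0,0],"linear":[0,0,1.5],"jaw":0},
  {"rotation":[0,0,0],"linear":[0,0,1.8],"jaw":0},
  {"rotation":[0,0,0],"linear":[0,0,1.8],"jaw":0},
])

```text
time: 17.42
ee_pos: [0.4647, -0.2948, 0.0806]
tcp_rot: [3.141, 0.435, 2.557]
contact_force: [-1.1, -0.2, 0.3]
opening: 0.997
gripper_force: 0.0
```

```bash
python3 - <<'E'
from vis import *
imaging.snapshot("side");imaging.snapshot("side")
R=frame(-33.5,25);go([.4711,-.3036,.0629],R)
E
```

```text
lin [-0.024 -0.074  0.426] rot [0.005 0.004 0.002] rows 0.3
```

Emit:
drive_tool([
  {"rotation":[0,0,0],"linear":[-0.02,-0.07,0.2],"jaw":0},
  {"rotation":[0,0,0],"linear":[-0.02,-0.07,0.42],"jaw":0},
  {"rotation":[0,0,0],"linear":[-0.02,-0.07,0.42],"jaw":0},
  {"rotation":[0,0,0],"linear":[-0.02,-0.07,0.42],"jaw":0.6},
  {"rotation":[0,0,0],"linear":[-0.02,-0.07,0.42],"jaw":0.6},
], force=60)

```text
time: 18.15
ee_pos: [0.4708, -0.3034, 0.0625]
tcp_rot: [3.141, 0.437, 2.557]
contact_force: [-0.2, -4.8, 8.4]
opening: 0.601
gripper_force: 43.4
```

Emit:
drive_tool([
  {"rotation":[0,0,0],"linear":[0,0,0],"jaw":0.7},
  {"rotation":[0,0,0],"linear":[0,0,0],"jaw":0.7},
  {"rotation":[0,0,0],"linear":[0,0,0],"jaw":0.7},
])

```text
time: 18.52
ee_pos: [0.471, -0.3034, 0.0625]
tcp_rot: [3.141, 0.437, 2.557]
contact_force: [0.1, -0.1, 4.3]
opening: 0.6
gripper_force: 60.5
```

Gripped. I'll lift along the slat normal, then level.

Emit:
drive_tool([
  {"rotation":[0,0,0],"linear":[0,0,-0.2],"jaw":0.7},
  {"rotation":[0,0,0],"linear":[0,0,-0.5],"jaw":0.7},
  {"rotation":[0,0,0],"linear":[0,0,-1.0],"jaw":0.7},
  {"rotation":[0,0,0],"linear":[0,0,-1.6],"jaw":0.7},
  {"rotation":[0,0,0],"linear":[0,0,-1.8],"jaw":0.7},
])

```text
time: 19.15
ee_pos: [0.4382, -0.2817, 0.1453]
tcp_rot: [3.141, 0.437, 2.557]
contact_force: [0.2, -1.4, -2.9]
opening: 0.598
gripper_force: 61.7
```

```bash
python3 - <<'E'
from vis import *
go([.44,-.14,.27],frame(-33.5,0))
E
```

```text
lin [ 0.334  2.384 -2.908] rot [0.004 5.005 0.002] rows 3.0
```

Emit:
drive_tool([
  {"rotation":[0,0,0],"linear":[0.1,0.6,-1.0],"jaw":0.7},
  {"rotation":[0,1.5,0],"linear":[0.2,1.2,-2.0],"jaw":0.7},
  {"rotation":[0,3.3,0],"linear":[0.33,1.8,-2.9],"jaw":0.7},
  {"rotation":[0,5.0,0],"linear":[0.33,2.38,-2.91],"jaw":0.7},
  {"rotation":[0,5.0,0],"linear":[0.33,2.38,-2.91],"jaw":0.7},
])

```text
time: 19.77
ee_pos: [0.4432, -0.1403, 0.269]
tcp_rot: [3.141, -0.001, 2.559]
contact_force: [-0.8, -0.9, -3.9]
opening: 0.593
gripper_force: 62.6
```

```bash
python3 - <<'E'
from vis import *
go([.4268,.1036,.27],frame(-86.7,0))
E
```

```text
lin [ 2.958  3.892 -0.014] rot [ 0.007 -0.013 10.662] rows 5.0
```

Emit:
drive_tool([
  {"rotation":[0,0,1.8],"linear":[0.5,0.6,0],"jaw":0.7},
  {"rotation":[0,0,3.6],"linear":[1.2,1.5,0],"jaw":0.7},
  {"rotation":[0,0,5.5],"linear":[1.9,2.4,0],"jaw":0.7},
  {"rotation":[0,0,7.4],"linear":[2.5,3.3,0],"jaw":0.7},
  {"rotation":[0,0,9.2],"linear":[2.9,3.88,0],"jaw":0.7},
])

```text
time: 20.4
ee_pos: [0.4258, 0.1006, 0.2679]
tcp_rot: [3.142, 0.0, 1.754]
contact_force: [0.9, -0.1, -3.4]
opening: 0.597
gripper_force: 62.6
```

Emit:
drive_tool([
  {"rotation":[0,0,1.46],"linear":[0,0,0],"jaw":0.7},
  {"rotation":[0,0,1.46],"linear":[0,0,0],"jaw":0.7},
  {"rotation":[0,0,1.46],"linear":[0,0,0],"jaw":0.7},
])

```text
time: 20.78
ee_pos: [0.4266, 0.0989, 0.2683]
tcp_rot: [-3.141, -0.0, 1.634]
contact_force: [-0.4, 0.2, -2.5]
opening: 0.595
gripper_force: 62.6
```

```bash
python3 - <<'E'
from vis import *
F,T=feel(55)
T0=np.array([-.010,.005,.0]);F0=np.array([0,0,.06]);F=F-F0;T=T-T0
s=arm.state();R=Ro.from_euler("xyz",s["tcp_rot"]).as_matrix();print(s["ee_pos"],s["tcp_rot"])
W=-F[2];r=np.array([T[1],-T[0]])/W;print("W",W,"com world",r,"tool x,y",r@R[:2,0],r@R[:2,1])
go([.4268,.1036,.20],frame(-86.7,0))
E
```

```text
t 23.525 F [ 0.0234 -0.1444 -2.6287] sd [0.473  0.5122 0.4909] T [-0.0785 -0.0055  0.007 ] sd [0.0334 0.0296 0.0269]
[0.4271 0.0997 0.2688] [-3.1415 -0.0004  1.6319]
W 2.6887251377669465 com world [-0.0039  0.0255] tool x,y 0.025659707928131444 -0.0023239585138918636
lin [ 0.078 -0.001  1.376] rot [-0.002 -0.005  0.041] rows 1.1
```

```bash
python3 - <<'E'
from vis import *
go([.4268,.0779,.13],frame(-86.7,0))
E
```

```text
lin [-0.436 -0.032  2.776] rot [-0.002 -0.005  0.041] rows 2.2
```

Emit:
drive_tool([
  {"rotation":[0,0,0.04],"linear":[-0.44,-0.03,0.2],"jaw":0.7},
  {"rotation":[0,0,0.04],"linear":[-0.44,-0.03,1.1],"jaw":0.7},
  {"rotation":[0,0,0.04],"linear":[-0.44,-0.03,2.0],"jaw":0.7},
  {"rotation":[0,0,0.04],"linear":[-0.44,-0.03,2.6],"jaw":0.7},
  {"rotation":[0,0,0.04],"linear":[-0.44,-0.03,2.78],"jaw":0.7},
])

```text
time: 24.15
ee_pos: [0.4258, 0.0775, 0.1284]
tcp_rot: [-3.138, -0.0, 1.628]
contact_force: [0.9, 0.2, -2.3]
opening: 0.597
gripper_force: 62.6
```

Emit:
drive_tool([
  {"rotation":[0,0,0],"linear":[0,0,0.1],"jaw":0.7},
  {"rotation":[0,0,0],"linear":[0,0,0.2],"jaw":0.7},
  {"rotation":[0,0,0],"linear":[0,0,0.22],"jaw":0.7},
  {"rotation":[0,0,0],"linear":[0,0,0.22],"jaw":0.7},
])

```text
time: 24.65
ee_pos: [0.4274, 0.0778, 0.1194]
tcp_rot: [3.141, -0.001, 1.628]
contact_force: [0.8, -0.3, 0.0]
opening: 0.597
gripper_force: 62.8
```

```bash
python3 - <<'E'
from vis import *
s=arm.state();print(s["contact_force"],s["wrist_torque"])
go([.4268,.0779,.115],frame(-86.7,0))
E
```

```text
[ 0.8104 -0.3147  0.0193] [-0.115   0.0066  0.0011]
lin [ 0.003 -0.012  0.088] rot [ 0.012 -0.006  0.   ] rows 0.1
```

Emit:
drive_tool([
  {"rotation":[0,0,0],"linear":[0,0,0],"jaw":0.7},
  {"rotation":[0,0,0],"linear":[0,0,0],"jaw":0.7},
])

```text
time: 24.9
ee_pos: [0.4272, 0.0777, 0.1192]
tcp_rot: [3.141, -0.0, 1.628]
contact_force: [-0.0, -1.0, 1.1]
opening: 0.593
gripper_force: 62.9
```

```bash
python3 - <<'E'
from vis import *
s=arm.state();print(s["contact_force"],s["wrist_torque"],s["ee_pos"])
a=imaging.snapshot("side");cv2.imwrite("pics/side7.png",a[:,:,::-1]);b=imaging.snapshot("top")
s=arm.state();print(s["contact_force"],s["wrist_torque"],s["ee_pos"])
# predicted level underside edge + crest end points of small loaf, and big crest line
L=frame(-86.7,0);u=-L[:,0];v=np.array([-u[1],u[0],0])
o=np.array([.4268,.0779,.116])
for k in(-.075,.075): print(k,"underside end",proj("side",o+k*u),"mid-height end",proj("side",o+k*u+[0,0,.015]))
print("crest level ends",[proj("side",o+k*u+[0,0,.04]) for k in(-.044,.044)])
for bb in blobs(a,(345,150,110,140),"score",5): print(bb[0],bb[1])
big=cv2.resize(np.hstack([a[170:290,335:445,::-1],b[240:360,225:335,::-1]]),None,fx=3.6,fy=3.6,interpolation=2)
cv2.imwrite("pics/s7.png",big)
E
```

```text
[-0.023  -1.0187  1.1111] [-0.1624 -0.0043 -0.0524] [0.4272 0.0777 0.1192]
[ 0.416  -2.2657  0.9893] [-0.2059  0.0171  0.0328] [0.4272 0.0777 0.1191]
-0.075 underside end [414.7761 242.5063] mid-height end [415.7605 239.1272]
0.075 underside end [375.3687 202.769 ] mid-height end [375.8641 199.167 ]
crest level ends [array([408.5909, 224.5446]), array([384.7074, 200.8999])]
39 [450.8205 152.359 ]
15 [446.7333 161.2667]
6 [449.6667 162.    ]
24 [393.0833 172.3333]
26 [452.5769 169.5385]
6 [383.5 168. ]
6 [451.8333 174.5   ]
6 [402.5 177.5]
46 [368.7826 194.2391]
24 [417.1667 208.1667]
6 [397.5    216.3333]
5 [396.8 237.2]
5 [404.8 252.4]
```

View pics/s7.png

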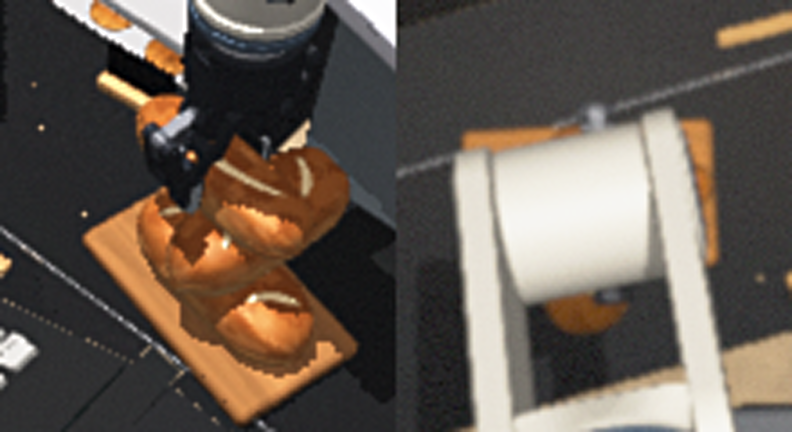

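The small loaf lies across the big one, with its near end at (262,235) and its far end at (160,110). It looks about level and has light contact. I'll release it slightly.

Emit:
drive_tool([
  {"rotation":[0,0,0],"linear":[0,0,0],"jaw":0.36},
  {"rotation":[0,0,0],"linear":[0,0,0],"jaw":0.36},
  {"rotation":[0,0,0],"linear":[0,0,0],"jaw":0.36},
], force=20)

```text
time: 25.38
ee_pos: [0.4269, 0.0778, 0.1188]
tcp_rot: [-3.141, -0.0, 1.628]
contact_force: [-0.1, -1.2, -0.2]
opening: 0.643
gripper_force: 0.1
```

```bash
python3 - <<'E'
from vis import *
s=arm.state();print(s["contact_force"],s["wrist_torque"],s["ee_pos"],s["opening"])
a=imaging.snapshot("side");cv2.imwrite("pics/side8.png",a[:,:,::-1])
p=cv2.imread("pics/side7.png")[:,:,::-1]
for im in(p,a): print([(b[0],b[1].round(1)) for b in blobs(im,(370,180,60,90),"score",4)],[(b[0],b[1].round(1)) for b in blobs(im,(360,180,80,90),"loaf",100)])
g=[cv2.cvtColor(np.ascontiguousarray(i[170:290,335:445]),cv2.COLOR_RGB2GRAY).astype(np.float32) for i in(p,a)]
roi=lambda i:i[40:75,55:90]
print("shift of small near end",cv2.phaseCorrelate(roi(g[0]).copy(),roi(g[1]).copy()),"absdiff",np.abs(g[0]-g[1]).mean())
E
```

```text
[-0.1498 -1.2076 -0.1962] [ 0.0078 -0.0428 -0.0025] [0.4269 0.0778 0.1188] 0.6429998219969858
[(np.int32(4), array([375.2, 182.5])), (np.int32(20), array([372.5, 196.2])), (np.int32(4), array([382.5, 202.8])), (np.int32(24), array([417.2, 208.2])), (np.int32(6), array([397.5, 216.3])), (np.int32(5), array([396.8, 237.2])), (np.int32(5), array([404.8, 252.4])), (np.int32(4), array([414.5, 253. ]))] [(np.int32(2702), array([399., 242.]))]
[(np.int32(4), array([375.2, 182.5])), (np.int32(21), array([372.6, 196.3])), (np.int32(24), array([417.2, 208.2])), (np.int32(13), array([407.2, 229.7])), (np.int32(6), array([396.8, 237.5])), (np.int32(4), array([404.8, 252.5])), (np.int32(8), array([412.5, 252.5])), (np.int32(4), array([403.5, 257. ]))] [(np.int32(2696), array([398.9, 242. ]))]
shift of small near end ((-0.2667186726459896, -0.0010588466894425608), 0.9765043475745637) absdiff 2.293485
```

Emit:
drive_tool([
  {"rotation":[0,0,0],"linear":[0,0,0],"jaw":0.36},
  {"rotation":[0,0,0],"linear":[0,0,0],"jaw":0.36},
  {"rotation":[0,0,0],"linear":[0,0,0],"jaw":0.36},
  {"rotation":[0,0,0],"linear":[0,0,0],"jaw":0.36},
  {"rotation":[0,0,0],"linear":[0,0,0],"jaw":0.3},
])

```text
time: 26.05
ee_pos: [0.4268, 0.0777, 0.1188]
tcp_rot: [-3.141, -0.0, 1.628]
contact_force: [-0.5, 0.1, -0.1]
opening: 0.701
gripper_force: 0.0
```

```bash
python3 - <<'E'
from vis import *
s=arm.state();print(s["contact_force"],s["wrist_torque"],s["opening"],s["gripper_force"])
a=imaging.snapshot("side");cv2.imwrite("pics/side9.png",a[:,:,::-1])
I=[cv2.imread(f"pics/side{k}.png",0)[170:290,335:445].astype(np.float32) for k in(7,8,9)]
for i,j in((0,1),(1,2),(0,2)):
  for nm,(y,x) in {"near":(slice(40,75),slice(55,90)),"far":(slice(25,45),slice(37,55)),"bigend":(slice(40,65),slice(75,98)),"board":(slice(75,110),slice(50,95))}.items():
    d,r=cv2.phaseCorrelate(I[i][y,x].copy(),I[j][y,x].copy());print(i,j,nm,np.round(d,2),round(r,2),"diff",np.abs(I[i][y,x]-I[j][y,x]).mean().round(1))
E
```

```text
[-0.4933  0.0561 -0.0952] [-0.031   0.0144 -0.0189] 0.7006358789541315 0.0
0 1 near [-0.25  0.01] 0.98 diff 5.0
0 1 far [0.21 0.1 ] 1.09 diff 11.0
0 1 bigend [-0.01  0.3 ] 0.99 diff 3.6
0 1 board [0.51 0.05] 1.04 diff 1.5
1 2 near [-0.08 -0.03] 1.0 diff 2.2
1 2 far [-0.15 -0.26] 0.99 diff 8.8
1 2 bigend [0.01 0.61] 0.99 diff 1.8
1 2 board [ 0.46 -0.01] 1.01 diff 1.3
0 2 near [-0.27 -0.05] 0.92 diff 5.7
0 2 far [ 0.09 -0.24] 1.0 diff 17.0
0 2 bigend [-0.11  0.4 ] 0.98 diff 4.0
0 2 board [ 0.5 -0. ] 1.05 diff 1.5
```

Everything is stable. I'll open fully, retreat straight up and move aside.

Emit:
drive_tool([
  {"rotation":[0,0,0],"linear":[0,0,0],"jaw":0.1},
  {"rotation":[0,0,0],"linear":[0,0,0],"jaw":0},
  {"rotation":[0,0,0],"linear":[0,0,-0.5],"jaw":0},
  {"rotation":[0,0,0],"linear":[0,0,-1.4],"jaw":0},
  {"rotation":[0,0,0],"linear":[0,0,-2.5],"jaw":0},
])

```text
time: 26.72
ee_pos: [0.4261, 0.0775, 0.2445]
tcp_rot: [-3.139, -0.0, 1.628]
contact_force: [2.2, -0.1, 0.2]
opening: 1.003
gripper_force: 0.0
```

Emit:
drive_tool([
  {"rotation":[0,0,0],"linear":[-1,0,-0.3],"jaw":0},
  {"rotation":[0,0,0],"linear":[-2,0,-0.3],"jaw":0},
  {"rotation":[0,0,0],"linear":[-3,0,-0.3],"jaw":0},
  {"rotation":[0,0,0],"linear":[-4,0,-0.3],"jaw":0},
  {"rotation":[0,0,0],"linear":[-4.8,0,-0.3],"jaw":0},
])

```text
time: 27.35
ee_pos: [0.4406, -0.1639, 0.2588]
tcp_rot: [3.141, -0.0, 1.628]
contact_force: [-0.2, 0.7, -0.0]
opening: 0.999
gripper_force: 0.0
```

```bash
python3 - <<'E'
from vis import *
ims={}
for n,roi in(("side",(365,180,65,90)),("top",(235,255,95,80))):
    im=imaging.snapshot(n);ims[n]=im;cv2.imwrite(f"pics/{n}10.png",im[:,:,::-1])
    for b in blobs(im,roi,"score",7):
        cn=max(cv2.findContours(b[2],0,2)[0],key=cv2.contourArea);q=cn.reshape(-1,2)+roi[:2]
        e=q[np.argmin(q@[1,.3])],q[np.argmax(q@[1,.3])]
        print(n,b[0],b[1].round(1),"ends",e)
E
```

```text
side 94 [395.3 192.8] ends (array([390, 191]), array([397, 201]))
side 41 [390.8 212.1] ends (array([383, 203]), array([402, 220]))
side 24 [417.2 208.2] ends (array([413, 211]), array([419, 209]))
side 24 [419.1 218.8] ends (array([417, 214]), array([421, 220]))
side 20 [406.6 220.4] ends (array([399, 216]), array([413, 223]))
side 47 [404.1 226.7] ends (array([397, 221]), array([411, 232]))
side 8 [384.  227.8] ends (array([381, 228]), array([386, 228]))
side 15 [392.3 238.2] ends (array([390, 237]), array([394, 239]))
side 18 [409.4 252.4] ends (array([403, 253]), array([416, 253]))
top 116 [283.9 293.4] ends (array([267, 300]), array([301, 291]))
top 45 [275.8 318.2] ends (array([271, 314]), array([282, 321]))
```

```bash
python3 - <<'E'
from vis import *
for s,t in [((383,203),(301,291)),((411,232),(267,300)),((402,220),(267,300)),((413,223),(267,300))]:
    X=tri(s,t);print(s,t,X,"err",np.linalg.norm(proj("side",X)-s).round(1))
# top silhouettes: small loaf extent in columns along rows, from loaf/brown mask
im=cv2.imread("pics/top10.png");im0=cv2.imread("pics/top6.png")
d=cv2.absdiff(im,im0).max(2)[255:335,235:330];m=(d>25).astype(np.uint8);m=cv2.morphologyEx(m,cv2.MORPH_OPEN,np.ones((3,3)))
ys,xs=np.nonzero(m);print("changed",xs.min()+235,xs.max()+235,ys.min()+255,ys.max()+255)
p=[plane("top",(283.9,293.4),.156)];print("score centre",p)
for q in((-.075),(.075)): 
    L=frame(-86.7,0);u=-L[:,0];print("pred end top",proj("top",np.array([.4268,.0779,.131])+q*u))
s=arm.state();print(s["time"])
E
```

```text
(383, 203) (301, 291) [0.4365 0.0368 0.1556] err 0.0
(411, 232) (267, 300) [0.4152 0.1261 0.1225] err 0.4
(402, 220) (267, 300) [0.4228 0.1168 0.1651] err 6.3
(413, 223) (267, 300) [0.4156 0.1237 0.1585] err 0.9
changed 252 314 283 314
score centre [array([0.4317, 0.0801, 0.156 ])]
pred end top [256.1327 297.6764]
pred end top [314.4427 292.576 ]
27.45
```

```bash
python3 - <<'E'
from vis import *
t=cv2.imread("pics/top10.png")[:,:,::-1].copy();s=cv2.imread("pics/side10.png")[:,:,::-1].copy()
b=max(blobs(t,(235,255,95,80),"score",7),key=lambda b:b[0]);ys,xs=np.nonzero(b[2])
k,l,st,ce=cv2.connectedComponentsWithStats(cv2.inRange(cv2.cvtColor(s,cv2.COLOR_RGB2HSV),(8,0,195),(40,135,255)))
for tilt in(0,4,8,14,-4,-8):
  hit=[];w=[]
  for c in sorted(set(xs)):
    r=ys[xs==c].mean()+255
    X=plane("top",(c+235,r),.155); X=plane("top",(c+235,r),.155-np.tan(np.radians(tilt))*(X[1]-.1036))
    u,v=np.round(proj("side",X)).astype(int);hit.append(s[v-1:v+2,u-1:u+2].min(2).mean())
  print(tilt,"mean paleness",np.mean(hit).round(1),np.round(hit[::4]).astype(int))
E
```

```text
0 mean paleness 198.5 [ 96 159 197 193 235 235 233 182 176]
4 mean paleness 181.1 [ 96 159 197 193 235 221 196 120 112]
8 mean paleness 162.4 [ 96 159 197 235 235 221 196 120  82]
14 mean paleness 131.7 [ 71 159 197 220 204 169 136  50  56]
-4 mean paleness 199.9 [105 187 197 193 207 235 224 207 167]
-8 mean paleness 184.5 [105 187 197 193 207 205 181 175 135]
```

The score line matches a level loaf best, so I'm handing the job in.

```bash
python3 -c "
from station import order
print(order.close_job())"
```

```text
the job is handed in; nothing more can be done
None
```

The tower is built and handed in at about 27.5 s: the big loaf lies across the board loaf and the small loaf across the big one. Both looked level and steady in the last images, and the board loaf had not moved when checked after the big loaf went down.

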